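# Lay the second, crosswise layer of parts trays

## Task

Take the two parts trays from the sloping rack and lay them as the second layer on the stack standing on the black board: side by side, flat, turned a quarter turn across the two trays below, so that the new layer covers the first one with its sides flush. Lower the trays into place rather than dropping them, do not shift the first layer, and leave the other things on the bench where they are.

Things in the scene. Friction and masses are not known exactly. Their poses are not given: they have to be found in the camera images.
- tray_a_mid (a point): Open cardboard tray, 150 mm long (x), 74 wide (y), 50 high (z, out of the tray), 0.15-0.31 kg, 4 mm walls and floor. Grip: a 12 mm thick web, rim-high, across the full width at mid-length; the empty compartments beside it are 65 x 66 mm inside. Same turned half round. This point: tray's centre, 25 mm above its underside, inside the web. Starts on the rack, x up the slope, low end on the lip.
- tray_b_mid (a point): Open cardboard tray, 150 mm long (x), 74 wide (y), 50 high (z, out of the tray), 0.15-0.31 kg, 4 mm walls and floor. Grip: a 12 mm thick web, rim-high, across the full width at mid-length; the empty compartments beside it are 65 x 66 mm inside. Same turned half round. This point: tray's centre, 25 mm above its underside, inside the web. Starts on the rack, x up the slope, low end on the lip.
- low_a_mid (a point): First-layer tray, the same kind and size as the rack trays (150 x 74 x 50 mm). Lies flat on the board beside the other one, about 4 mm apart, long axis (x) along the board's x. This point: tray's centre, 25 mm above its underside.
- low_b_mid (a point): First-layer tray, the same kind and size as the rack trays (150 x 74 x 50 mm). Lies flat on the board beside the other one, about 4 mm apart, long axis (x) along the board's x. This point: tray's centre, 25 mm above its underside.
- board: Fixed black slatted board, 190 x 190 mm, top 28 mm above the bench; origin at bench level under its centre, z up. First layer: long axes along the board's x, centres at y = +39 and -39 mm. Second layer: long axes along the board's y, centres at x = +38.5 and -38.5 mm, y = 0, 103 mm above the bench; either tray in either place.
- rack: Fixed aluminium rack: deck 220 wide, 190 mm long, sloping 30 degrees, rising along the rack's +x; 22 mm stop lip at the low edge (towards the robot), 8 mm strip between two lanes. Origin at bench level under the deck's middle, z up; deck 85 mm high there. Trays lie in lanes at y = +50 and -50 mm, tipped with the deck; their tops reach 0.17 m.
- screwdriver: red-handled screwdriver lying between the rack and the board, 200 mm long; a bystander, not to be disturbed. Origin at its underside
- tape: roll of black tape lying flat, 68 mm across, 19 mm high; a bystander, not to be disturbed. Origin at its underside
- tin: upright pale round can, 66 mm across, 90 mm high; a bystander, not to be disturbed. Origin at its underside
- level: yellow spirit level, 300 mm long, 48 mm high, standing on its edge; a bystander, not to be disturbed. Origin at its underside
- trunking: white plastic trunking offcut, 320 mm long, 40 mm wide, open side up; a bystander, not to be disturbed. Origin at its underside
- pliers: red-handled pliers; a bystander, not to be disturbed. Origin at its underside
- backbox: white square socket back box, 75 x 75 x 45 mm, open side up; a bystander, not to be disturbed. Origin at its underside
There are look-alikes about, which are no part of the job. What is shaped like the part that bears low_a_mid but pink or turquoise is not meant. What is shaped like the part that bears tray_b_mid but orange is not meant.

How it is judged:
On the way:
1. one tray lies crosswise in its place in the second layer (((x of tray_a_mid in the frame of board between 0.0265 and 0.0525 m and y of tray_a_mid in the frame of board between -0.014 and 0.014 m and z of tray_a_mid in the frame of board between 0.098 and 0.108 m and angle between the x axis of tray_a_mid and the y axis of board, either way round below 0.12 rad and angle between tray_a_mid's own z axis and vertical below 0.07 rad) or (x of tray_a_mid in the frame of board between -0.0525 and -0.0265 m and y of tray_a_mid in the frame of board between -0.014 and 0.014 m and z of tray_a_mid in the frame of board between 0.098 and 0.108 m and angle between the x axis of tray_a_mid and the y axis of board, either way round below 0.12 rad and angle between tray_a_mid's own z axis and vertical below 0.07 rad) or (x of tray_b_mid in the frame of board between 0.0265 and 0.0525 m and y of tray_b_mid in the frame of board between -0.014 and 0.014 m and z of tray_b_mid in the frame of board between 0.098 and 0.108 m and angle between the x axis of tray_b_mid and the y axis of board, either way round below 0.12 rad and angle between tray_b_mid's own z axis and vertical below 0.07 rad) or (x of tray_b_mid in the frame of board between -0.0525 and -0.0265 m and y of tray_b_mid in the frame of board between -0.014 and 0.014 m and z of tray_b_mid in the frame of board between 0.098 and 0.108 m and angle between the x axis of tray_b_mid and the y axis of board, either way round below 0.12 rad and angle between tray_b_mid's own z axis and vertical below 0.07 rad))), for 0.2 s.
At the end, for the whole second after the job is handed in: Rack trays flat (4 deg), at rest on the first layer, centres 98-108 mm up; in the board's frame long axes within 7 deg of y, centres at x = 26.5 to 52.5 and -52.5 to -26.5 mm, y within 14 mm of 0. First-layer trays within 12 mm of their start and 7 deg of the board's x (((x of tray_a_mid in the frame of board between 0.0265 and 0.0525 m and y of tray_a_mid in the frame of board between -0.014 and 0.014 m and z of tray_a_mid in the frame of board between 0.098 and 0.108 m and angle between the x axis of each of tray_a_mid, tray_b_mid and the y axis of board, either way round below 0.12 rad and angle between each of tray_a_mid, tray_b_mid's own z axis and vertical below 0.07 rad and x of tray_b_mid in the frame of board between -0.0525 and -0.0265 m and y of tray_b_mid in the frame of board between -0.014 and 0.014 m and z of tray_b_mid in the frame of board between 0.098 and 0.108 m) or (x of tray_b_mid in the frame of board between 0.0265 and 0.0525 m and y of tray_b_mid in the frame of board between -0.014 and 0.014 m and z of tray_b_mid in the frame of board between 0.098 and 0.108 m and angle between the x axis of each of tray_b_mid, tray_a_mid and the y axis of board, either way round below 0.12 rad and angle between each of tray_b_mid, tray_a_mid's own z axis and vertical below 0.07 rad and x of tray_a_mid in the frame of board between -0.0525 and -0.0265 m and y of tray_a_mid in the frame of board between -0.014 and 0.014 m and z of tray_a_mid in the frame of board between 0.098 and 0.108 m)) and distance of each of low_a_mid, low_b_mid from where it was at the start of the episode below 0.012 m and angle between the x axis of each of low_a_mid, low_b_mid and the x axis of board, either way round below 0.12 rad and linear speed of each of tray_a, tray_b below 0.02 m/s and angular speed of each of tray_a, tray_b below 0.1 rad/s); the robot touches nothing.
It fails at once if a bystander was moved more than 30 mm (distance of any of screwdriver, tape, tin, level, trunking, pliers, backbox from where it was at the start of the episode above 0.03 m).
It fails at once if a tray was dropped or slammed onto the stack (faster than 0.55 m/s within 30 mm above its resting height, over the board) ((horizontal distance between tray_a_mid and board below 0.1 m and height (world z) of tray_a_mid below 0.133 m and linear speed of tray_a above 0.55 m/s) or (horizontal distance between tray_b_mid and board below 0.1 m and height (world z) of tray_b_mid below 0.133 m and linear speed of tray_b above 0.55 m/s)).
It also fails if it takes over 56 s, if anything falls off the work surface, if the arm or the gripper's body presses on something with over 40 N, if the wrist force passes 120 N, or if a joint passes its speed limit or range.

## Robot

A 6-joint arm with a two-finger parallel gripper is mounted at the origin on the work surface. World frame = base frame: x ahead of the robot, y to its left, z up, the work surface at z = 0. Lengths are in m, angles in rad, forces in N, time in s.
With the tool pointing down it reaches from about 0.375 to 0.925 m from the base axis. Payload 5.7 kg.
Tool frame: the origin (TCP) lies midway between the tips of the shut fingers; the grasp point (between the pads) lies 19 mm behind it (env.pinch_z is the distance from the TCP to the grasp point, in m); z points along the fingers, y is the direction in which the jaws open and shut (so a half turn about z gives the same grasp; the last joint's range is limited). The gripper opens to 85 mm and grips with 20 to 120 N. Pads are 22 mm wide; open, the fingers measure 114 mm over their backs; the gripper's body (76 mm by 85 mm) begins 54 mm behind the grasp point. The pads swing forward as they close: fully open they stand 13 mm farther back than shut.
Start: joints at [-1.454, 0.359, 1.51, -0, 1.272, -0.115], TCP at [0.138, -0.584, 0.231] pointing down, gripper open.
Joint ranges: [-2.97, 2.97], [-1.01, 2.36], [0.21, 2.38], [-0.96, 4.11], [0.2, 2.71], [-2.98, 2.98]. Speed limits (rad/s): [2.39, 2.39, 3.14, 3.14, 3.14, 3.14].

## Interface

Orientations are given as [roll, pitch, yaw] about the fixed x, y, z axes, in that order (R = Rz(yaw) Ry(pitch) Rx(roll)).
In Python, from station import env gives the robot as it stands. The module is installed in compiled form; this text tells all that it offers.
- The arm moves only by the shell command python3 -m creep 'ROWS' [OPENING] [FORCE]. ROWS is JSON, a list of rows, each a list of 4 numbers: the shift along the tool's x, y, z in mm, then the turn about the tool's z in degrees. A call has 1 to 20 rows; each row is the pose to reach, as a shift and turn from the pose commanded when the call began, along the tool's axes at that moment; what a row does not reach only later rows make up. A row lasts 1/10 s, in which the tool goes at most 50 mm and 8.59 degrees, less where a joint would pass 70% of its speed; a pose out of reach is approached as far as the arm can. A call with a gripper value outside its range is refused whole. OPENING is the gripper command: -1 is shut, 1 is fully open, values between are in proportion, set as the call begins (- or left out, the last holds). The fingers move at their own pace and stop on an object; FORCE is the grip in N (left out, the last holds). Time passes only in rows, so rows that repeat a pose let the fingers close. It gives the time, the measured TCP pose, the force and the opening at its end, in the units of the state.
- env.observe(): the state, without advancing time (a new reading comes with each control period).
- env.camera(name): name is "scene" or "side" or "wrist"; returns a dict with "img" (400x640x3 uint8, red, green, blue), "fx", "fy", "cx", "cy" (pixels), "cam_to_world" (4x4, takes a point from camera to world coordinates). Camera axes: x right, y up, looking along -z (the intrinsics and any distortion apply to the point x, -y, -z); pixel columns grow to the right and rows downward; lengths in m; the calibration is good to about 2 mm. A picture is of the moment at which its call begins. There is no depth.
- env.close_job(): hands the job in, once; it reports no verdict.
The state is a dict: "time_s": time; "joint_positions": joint angles; "qd": joint speeds; "tau": joint torques, N m; "eef_pos": TCP position; "tool_rot": TCP orientation; "wrist_force": force on the tool from outside, world axes, zero at the start; "wrist_torque": the same for the moment, N m; "gripper_width": opening from 0.0 (shut) to 1.0 (fully open).
Only numpy, scipy, OpenCV 4.12 (cv2) and the standard library are available. Lean on these libraries where they do the work, as an engineer would, in place of code of your own. Each camera call takes 0.05 s, during which the arm holds its last target.

## Working session

There is one attempt and no reset: what is moved stays moved. The work goes in short steps, Python scripts to look and compute and a shell command to move; the robot and the scene stay as the last step left them, time stands still between calls to the robot, and variables do not carry over. Pictures are saved under pics/ and viewed, and the job is handed in when it is done.

```bash
mkdir -p pics
python3 - <<'E'
from station import env
import cv2,json,numpy as np
for n in ("scene","side","wrist"):
    c=env.camera(n); cv2.imwrite(f"pics/{n}0.png",c["img"][:,:,::-1])
    print(n,c["fx"],c["fy"],c["cx"],c["cy"],[k for k in c]); print(np.round(c["cam_to_world"],4).tolist())
print(env.observe(),env.pinch_z)
E
```

```text
scene 464.68613335249 464.68613335249 318.25881982531365 191.58133534961004 ['img', 'fx', 'fy', 'cx', 'cy', 'cam_to_world']
[[-0.0682, -0.8495, 0.5231, 1.2917], [0.9977, -0.0588, 0.0346, 0.0684], [0.0014, 0.5242, 0.8516, 1.3107], [0.0, 0.0, 0.0, 1.0]]
side 465.655176568611 465.655176568611 315.99948628284716 199.078162570206 ['img', 'fx', 'fy', 'cx', 'cy', 'cam_to_world']
[[-0.852, 0.2496, -0.4603, -0.1074], [-0.5236, -0.4092, 0.7473, 1.107], [-0.0019, 0.8776, 0.4793, 0.8075], [0.0, 0.0, 0.0, 1.0]]
wrist 350.83733144313715 350.83733144313715 316.4290183534951 208.43114185931464 ['img', 'fx', 'fy', 'cx', 'cy', 'cam_to_world']
[[0.2297, 0.9303, 0.286, 0.2109], [-0.9733, 0.2199, 0.0663, -0.5657], [-0.0012, -0.2935, 0.9559, 0.3735], [0.0, 0.0, 0.0, 1.0]]
{'time_s': 0.15, 'joint_positions': array([-1.45407729e+00,  3.59364368e-01,  1.51116968e+00, -1.96740935e-05,
        1.27248806e+00, -1.15116509e-01]), 'qd': array([-1.11943868e-03, -2.00415070e-03, -4.46552623e-03, -1.32464393e-03,
        2.30802439e-03,  8.44608902e-06]), 'tau': array([ 6.31035946e-04, -5.28029466e+01, -2.78930783e+01,  5.79891889e-05,
        8.18247412e-03,  3.39291330e-05]), 'eef_pos': array([ 0.13777467, -0.58344195,  0.23063729]), 'tool_rot': array([-3.14017050e+00, -1.45518384e-04,  2.31841236e-01]), 'wrist_force': array([-0.98784081, -1.12998184,  0.03910907]), 'wrist_torque': array([ 0.02668444, -0.00073456,  0.00540268]), 'gripper_width': 1.0011156016921683} 0.0187
```

View pics/scene0.png

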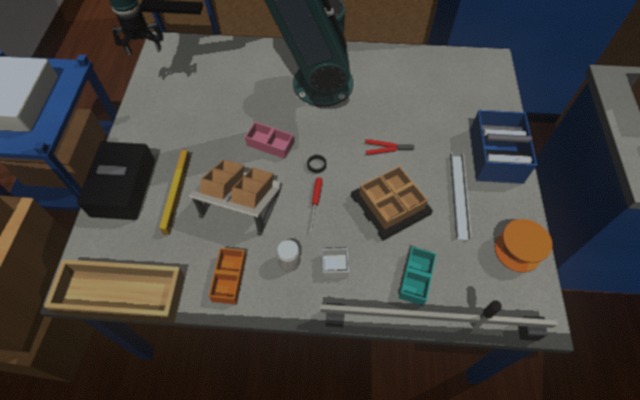

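View pics/side0.png

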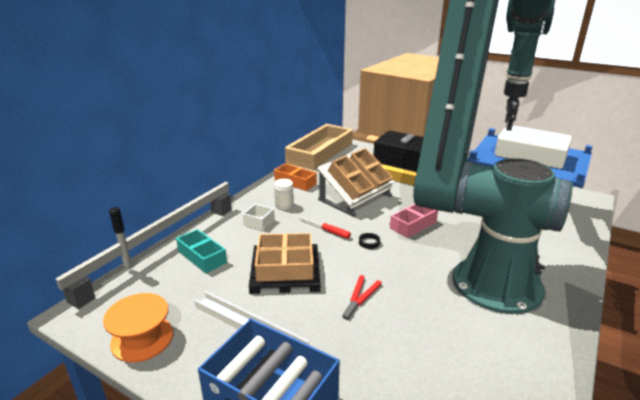

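View pics/wrist0.png

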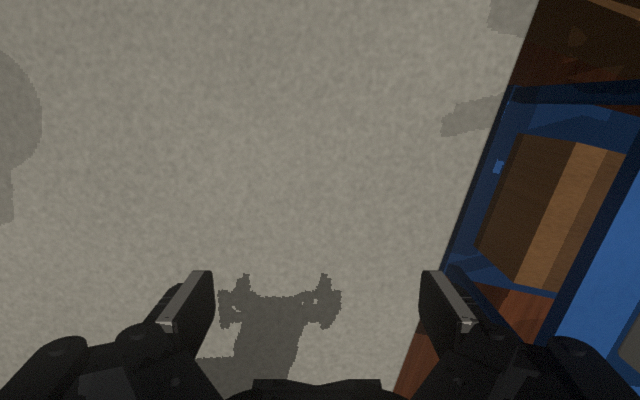

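Scene view: kraft-brown trays on the rack at (222,178) and (252,186), and the brown stack on the black board at (394,200). Look-alikes are pink (270,140), orange (228,275) and turquoise (418,274). Only the brown ones fit, since the others are the excluded colours and lie on the bench. I'll confirm this in an enlarged crop.

Run:
```python
import cv2,numpy as np
a=cv2.imread("pics/scene0.png")
r=cv2.resize(a[145:245,180:300],(480,400),interpolation=cv2.INTER_CUBIC)
b=cv2.resize(a[155:245,340:440],(320,288),interpolation=cv2.INTER_CUBIC)
b=cv2.copyMakeBorder(b,0,112,0,0,cv2.BORDER_CONSTANT)
cv2.imwrite("pics/crop0.png",np.hstack([r,b]))
```

```text
(no output)
```

View pics/crop0.png

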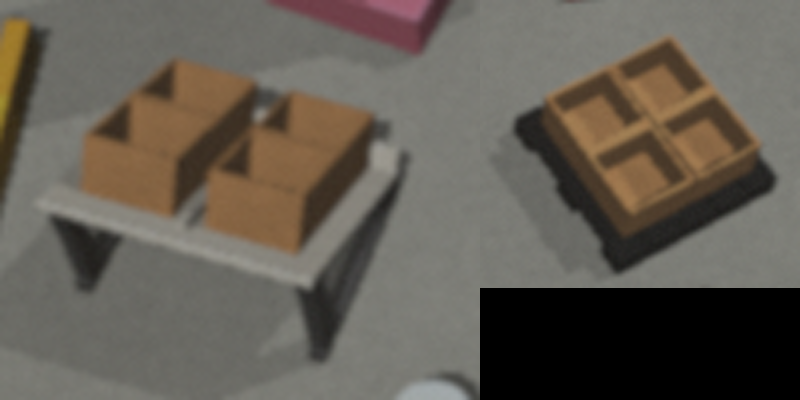

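The crop confirms it. Two plain brown trays lie on the aluminium rack, and the brown 2x2-compartment stack stands on the black board. Next I take rough positions from the scene rays.

```bash
cat > h.py <<'E'
from station import env
import numpy as np,cv2
def cam(n):
    c=env.camera(n); return c
def ray(c,u,v):
    M=np.array(c["cam_to_world"]); d=np.array([(u-c["cx"])/c["fx"],-(v-c["cy"])/c["fy"],-1.])
    return M[:3,3],M[:3,:3]@d
def onz(c,u,v,z):
    o,d=ray(c,u,v); return o+d*(z-o[2])/d[2]
def proj(c,p):
    M=np.array(c["cam_to_world"]); q=M[:3,:3].T@(np.array(p)-M[:3,3])
    return c["cx"]+c["fx"]*q[0]/-q[2], c["cy"]-c["fy"]*q[1]/-q[2]
E
python3 - <<'E'
from h import *
c=cam("scene")
for n,u,v,z in [("rackHL",190,196,.132),("rackHR",259.5,216,.132),("rackLR",279,182,.05),("S_tl",360.3,184.7,.078),("S_t",400,166.9,.078),("S_r",427.5,201,.078),("S_b",387.5,222,.078)]:
    print(n,np.round(onz(c,u,v,z),3))
E
```

```text
rackHL [ 0.609 -0.357  0.132]
rackHR [ 0.662 -0.143  0.132]
rackLR [ 0.49  -0.112  0.05 ]
S_tl [0.5   0.148 0.078]
S_t [0.423 0.275 0.078]
S_r [0.545 0.356 0.078]
S_b [0.627 0.233 0.078]
```

```bash
python3 -m creep '[[40,-20,-50,-6],[482,-249,-90,-63],[482,-249,-90,-63],[482,-249,-90,-63],[482,-249,-90,-63],[482,-249,-90,-63],[482,-249,-90,-63],[482,-249,-90,-63],[482,-249,-90,-63],[482,-249,-90,-63],[482,-249,-90,-63],[482,-249,-90,-63],[482,-249,-90,-63],[482,-249,-90,-63],[482,-249,-90,-63]]'
python3 - <<'E'
from h import *
c=cam("wrist"); cv2.imwrite("pics/w1.png",c["img"][:,:,::-1]); o=env.observe(); print(o["eef_pos"],o["tool_rot"],o["joint_positions"],o["wrist_force"])
E
```

```text
time_s: 1.7
eef_pos: [0.5483, -0.232, 0.3209]
tool_rot: [-3.14, 0.0, 1.33]
wrist_force: [0.3, -0.0, 0.3]
gripper_width: 1.0
[ 0.54835011 -0.23212925  0.32108772] [-3.14065953e+00  2.02271455e-04  1.32926708e+00] [-5.16136038e-01  2.87042347e-01  1.39300839e+00 -4.50369576e-04
  1.46238523e+00 -2.74557778e-01] [-0.45254689  0.21671282  0.27992762]
```

View pics/w1.png

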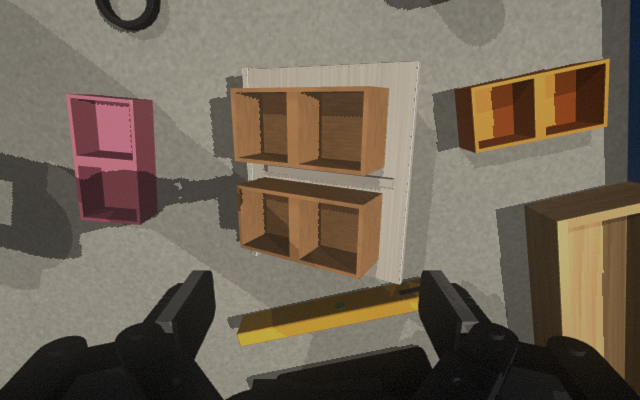

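The wrist view shows the two rack trays with their webs at about (295,125) and (296,225), low end to the left. The rack's high edge is at the right at x≈410, the orange decoy at (535,105) and the pink one at (110,160). I'll enlarge it to pick rim corners.

Run:
```python
import cv2
a=cv2.imread("pics/w1.png")[50:290,220:430]
a=cv2.resize(a,None,fx=2.5,fy=2.5,interpolation=cv2.INTER_CUBIC)
for i in range(0,210,20): cv2.putText(a,str(220+i),(int(i*2.5),8),0,.3,(0,0,255),1); cv2.line(a,(int(i*2.5),10),(int(i*2.5),14),(0,0,255),1)
for i in range(0,240,20): cv2.putText(a,str(50+i),(0,int(i*2.5)),0,.3,(0,0,255),1)
cv2.imwrite("pics/w1c.png",a)
```

```text
(no output)
```

View pics/w1c.png

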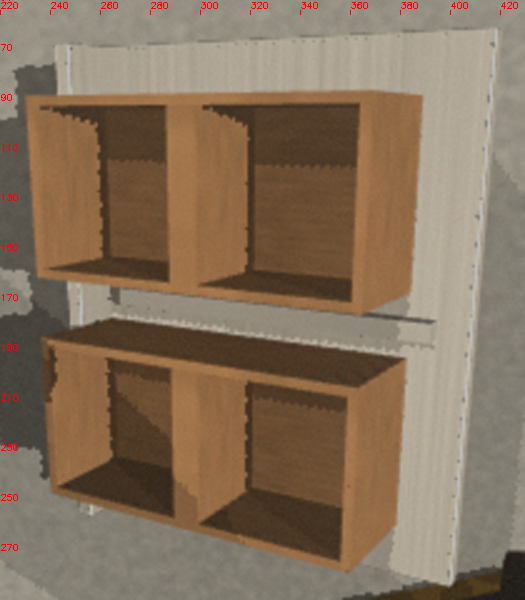

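```bash
cat > pnp.py <<'E'
from h import *
def run(c,pts,obj):
    K=np.array([[c["fx"],0,c["cx"]],[0,c["fy"],c["cy"]],[0,0,1]])
    ok,r,t=cv2.solvePnP(np.array(obj,float),np.array(pts,float),K,None,flags=cv2.SOLVEPNP_SQPNP)
    ok,r,t=cv2.solvePnP(np.array(obj,float),np.array(pts,float),K,None,r,t,True)
    e=cv2.projectPoints(np.array(obj,float),r,t,K,None)[0][:,0]-np.array(pts)
    M=np.array(c["cam_to_world"])@np.diag([1,-1,-1,1]).astype(float)
    R=M[:3,:3]@cv2.Rodrigues(r)[0]; T=M[:3,:3]@t[:,0]+M[:3,3]
    print("err",np.round(np.abs(e).max(),2)); return R,T
E
python3 - <<'E'
from pnp import *
c=cam("wrist")
f=lambda L:[(x/2.5+220,y/2.5+50) for x,y in L]
obj=[(-.075,.037,0),(-.075,-.037,0),(.075,-.037,0),(.075,.037,0),(-.006,.033,0),(-.006,-.033,0)]
for n,L in [("A",[(28,97),(38,275),(361,314),(371,92),(169,106),(169,280)]),("B",[(43,338),(50,492),(349,572),(358,387),(172,366),(175,516)])]:
    R,T=run(c,f(L),obj)
    print(n,"webtop",np.round(T,4),"xaxis",np.round(R[:,0],3),"yaw",np.degrees(np.arctan2(R[1,0],R[0,0])),"tilt",np.degrees(np.arcsin(R[2,0])),"z",np.round(R[:,2],3))
for p,z in [((496,30),.1325),((450,585),.1325)]: print(onz(c,*f([p])[0],z))
E
```

```text
err 0.42
A webtop [ 0.5383 -0.1783  0.1209] xaxis [ 0.843 -0.215  0.494] yaw -14.326475825357962 tilt 29.583441173566797 z [-0.476  0.131  0.87 ]
err 0.42
B webtop [ 0.5137 -0.276   0.1235] xaxis [ 0.841 -0.212  0.498] yaw -14.159738929307956 tilt 29.886499428965173 z [-0.48   0.133  0.867]
[ 0.66081797 -0.14883368  0.1325    ]
[ 0.60787629 -0.36036151  0.1325    ]
```

Both trays fit well: tilt 29.7°, yaw -14.2°, web tops at (0.538,-0.178,0.121) and (0.514,-0.276,0.1225). Now I'll look at the stack closely.

```bash
python3 -m creep '[[465,-139,0,-48],[465,-139,0,-48],[465,-139,0,-48],[465,-139,0,-48],[465,-139,0,-48],[465,-139,0,-48],[465,-139,0,-48],[465,-139,0,-48],[465,-139,0,-48],[465,-139,0,-48],[465,-139,0,-48],[465,-139,0,-48],[465,-139,0,-48],[465,-139,0,-48]]'
python3 - <<'E'
from h import *
c=cam("wrist"); a=c["img"][:,:,::-1]; np.savez("w2.npz",**c); cv2.imwrite("pics/w2.png",a)
E
```

```text
time_s: 3.2
eef_pos: [0.5252, 0.2522, 0.3214]
tool_rot: [-3.141, 0.0, 2.167]
wrist_force: [-0.6, -0.2, -0.5]
gripper_width: 1.001
```

View pics/w2.png

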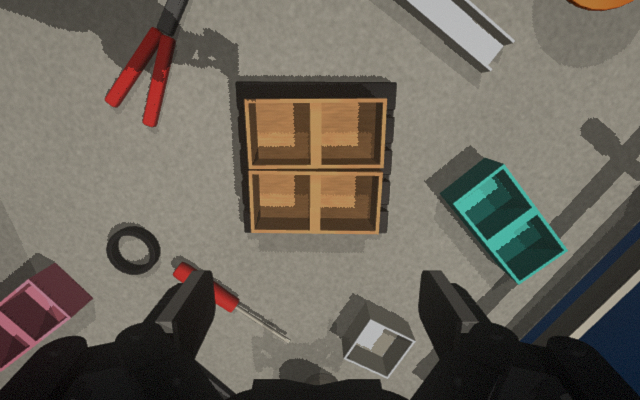

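The stack has its gap line along image row ~169, so the first layer's long axes run along image horizontal. Its corners are near (246,98), (387,98), (382,233) and (251,233). I'll enlarge this view.

Run:
```python
import cv2
a=cv2.imread("pics/w2.png")[75:245,230:405]
a=cv2.resize(a,None,fx=3.5,fy=3.5,interpolation=cv2.INTER_CUBIC)
cv2.imwrite("pics/w2c.png",a)
```

```text
(no output)
```

View pics/w2c.png

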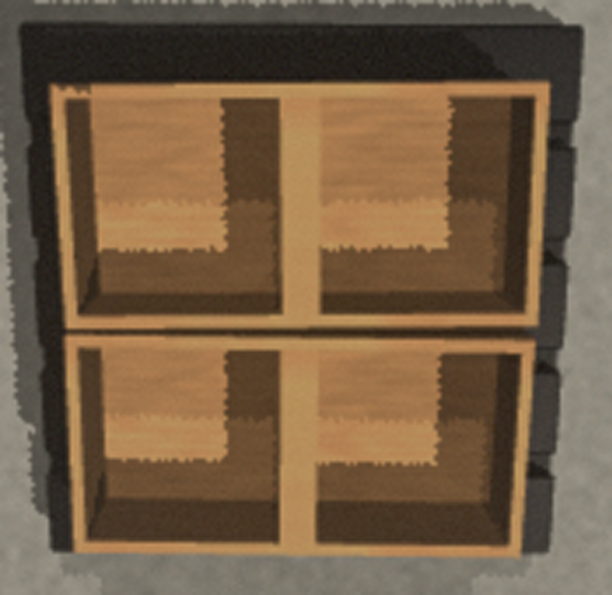

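Run:
```python
from h import *
c=dict(np.load("w2.npz"))
f=lambda p:(p[0]/3.5+230,p[1]/3.5+75)
an=lambda v:np.degrees(np.arctan2(v[1],v[0]))
for n,L in [("up",[(50,85),(550,82),(537,327),(66,331)]),("lo",[(66,336),(535,340),(521,553),(76,550)])]:
    P=[onz(c,*f(p),.078)[:2] for p in L]
    print(n,np.round(np.mean(P,0),4),"ang",an(P[1]-P[0]),an(P[2]-P[3]),"side",an(P[0]-P[3]),an(P[1]-P[2]),"len",np.linalg.norm(P[1]-P[0]),np.linalg.norm(P[0]-P[3]))
P=[onz(c,*f(p),.028)[:2] for p in [(20,25),(583,27),(550,553),(52,551)]]
print("board",np.round(np.mean(P,0),4),an(P[1]-P[0]),an(P[0]-P[3]),[np.linalg.norm(P[i]-P[i-1]) for i in range(4)])
print(env.observe()["joint_positions"])
```

```text
up [0.5031 0.2848] ang 34.478326893253126 34.63329091774767 side 124.56490631992706 124.38273339583193 len 0.15016744987583233 0.07479668319071232
lo [0.5458 0.2211] ang 33.645221043938704 33.7185288973272 side 123.52532092538398 123.64910373184426 len 0.14962204148810457 0.07295815086411518
board [0.5248 0.2531] 33.960440202218955 123.9487784119885 [np.float64(0.1882679719213741), np.float64(0.18847489897526581), np.float64(0.188517319211579), np.float64(0.18933399367268772)]
[ 3.29344281e-01  2.66680046e-01  1.42067070e+00 -1.47934673e-04
  1.45429607e+00 -2.66768558e-01]
```

Board centre is (0.5247, 0.2530) with yaw 34.0°. The second-layer places are (0.5566,0.2745) and (0.4928,0.2315), with tool yaw 34°. Next I go above the nearer rack tray, with the jaws part open.

```bash
python3 -m creep '[[-369,-226,0,48.3],[-369,-226,0,48.3],[-369,-226,0,48.3],[-369,-226,0,48.3],[-369,-226,0,48.3],[-369,-226,0,48.3],[-369,-226,0,48.3],[-369,-226,60,48.3],[-369,-226,121,48.3],[-369,-226,121,48.3],[-369,-226,121,48.3],[-369,-226,121,48.3],[-369,-226,121,48.3],[-369,-226,121,48.3]]' -0.1 20
python3 - <<'E'
from h import *
c=cam("wrist"); a=c["img"][:,:,::-1]; cv2.imwrite("pics/w3.png",a)
o=env.observe(); t=o["tool_rot"][2]; d=np.array([.545,-.180])-o["eef_pos"][:2]
print(np.round(o["eef_pos"],4),np.degrees(t),"dx,dy",1000*(d@[np.cos(t),np.sin(t)]),1000*(d@[np.sin(t),-np.cos(t)]))
E
```

```text
time_s: 4.65
eef_pos: [0.5475, -0.1782, 0.2027]
tool_rot: [3.138, 0.0, 1.327]
wrist_force: [-0.9, -0.5, -0.3]
gripper_width: 0.448
[ 0.5474 -0.1781  0.2025] 76.03817801388777 dx,dy -2.4147223232007837 -1.8555840106689125
```

View pics/w3.png

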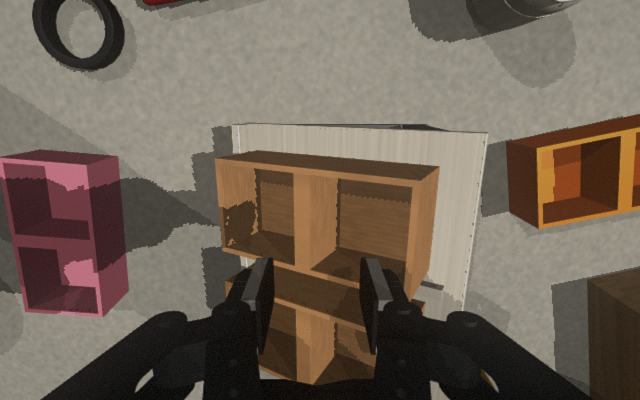

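Fingers straddle the web's column (midpoint ~(316,290); web at (313,220)). Descending.

```bash
python3 -m creep '[[-2,-2,35,0],[-2,-2,65,0],[-2,-2,85,0],[-2,-2,98,0],[-2,-2,107,0],[-2,-2,107,0],[-2,-2,107,0]]'
python3 - <<'E'
from h import *
c=cam("wrist"); a=c["img"][:,:,::-1]; cv2.imwrite("pics/w4.png",a)
E
```

```text
time_s: 5.4
eef_pos: [0.5434, -0.1793, 0.094]
tool_rot: [-3.141, -0.0, 1.327]
wrist_force: [-4.0, 2.1, 2.0]
gripper_width: 0.45
```

View pics/w4.png

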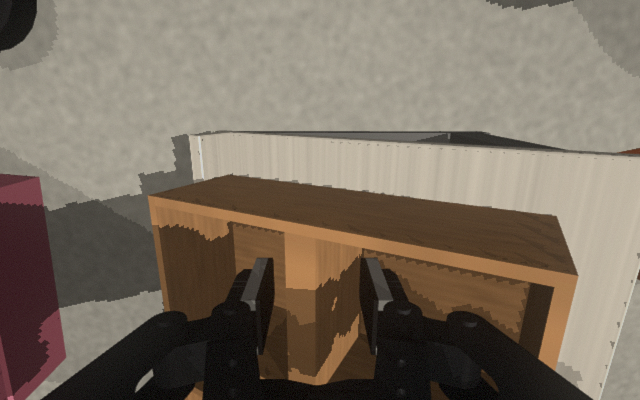

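The fingers stand either side of the web (left pad at x≈268, web 285–360, right pad ≈372). I'll close gently and lift slowly.

```bash
python3 -m creep '[[0,0,0,0],[0,0,0,0],[0,0,0,0],[0,0,-4,0],[0,0,-8,0],[0,0,-14,0],[0,0,-20,0],[0,0,-28,0],[0,0,-36,0],[0,0,-36,0]]' -1 25
python3 - <<'E'
from h import *
c=cam("wrist"); a=c["img"][:,:,::-1]; cv2.imwrite("pics/w5.png",a)
c=cam("side"); a=c["img"][:,:,::-1]; cv2.imwrite("pics/s5.png",cv2.resize(a[100:260,260:460],None,fx=3,fy=3))
E
```

```text
time_s: 6.45
eef_pos: [0.5435, -0.1798, 0.1307]
tool_rot: [3.141, 0.0, 1.326]
wrist_force: [-2.8, 0.2, 7.6]
gripper_width: 0.147
```

View pics/w5.png

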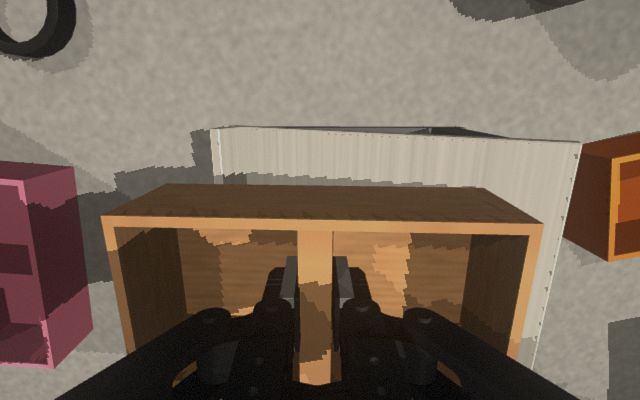

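View pics/s5.png

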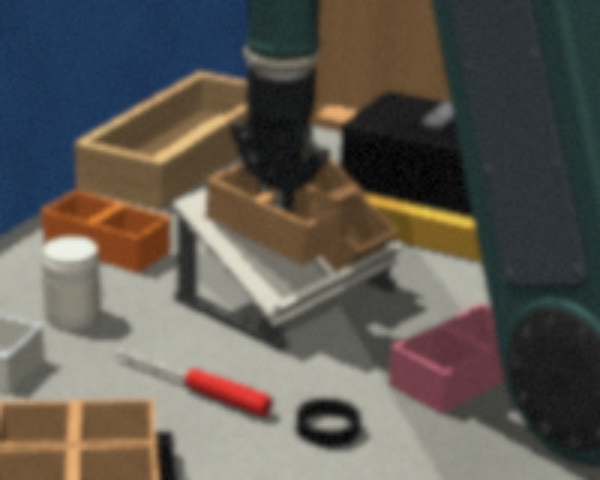

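The tray levelled itself in the jaws: rim edge from (103,216) to (543,226) in the wrist view, opening 12.5 mm. Now I lift clear with a firmer grip.

```bash
python3 -m creep '[[0,0,-10,0],[0,0,-40,0],[0,0,-80,0],[0,0,-120,0],[0,0,-130,0],[0,0,-130,0],[0,0,-130,0]]' - 60
python3 - <<'E'
from h import *
c=cam("wrist"); a=c["img"][:,:,::-1]; cv2.imwrite("pics/w6.png",a); np.savez("w6.npz",**c)
E
```

```text
time_s: 7.25
eef_pos: [0.5423, -0.1792, 0.2577]
tool_rot: [-3.138, -0.001, 1.326]
wrist_force: [-0.3, 0.6, -1.5]
gripper_width: 0.129
```

View pics/w6.png

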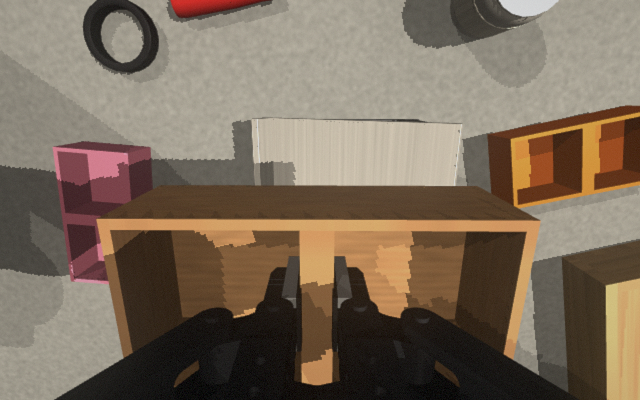

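Run:
```python
from h import *
c=dict(np.load("w6.npz")); o=env.observe()
P=[]
for u,v in [(97,219.5),(540,219.5)]:
    a,d=ray(c,u,v); Z=c["fx"]*.15/443; P.append(a+d*Z)
P=np.array(P); t=o["tool_rot"][2]; print(np.round(P,4),o["eef_pos"])
m=P.mean(0)-o["eef_pos"]; X=np.array([np.cos(t),np.sin(t)]);Y=np.array([np.sin(t),-np.cos(t)])
v=P[1]-P[0]
print("edge mid in tool x,y",m[:2]@X,m[:2]@Y,"rim above tcp",m[2],"yaw err deg",np.degrees(np.arctan2(v[:2]@X,v[:2]@Y)),"tilt",np.degrees(v[2]/.15))
```

```text
[[ 0.4791 -0.1251  0.2884]
 [ 0.6247 -0.1614  0.2881]] [ 0.5420492  -0.17907854  0.25709576]
edge mid in tool x,y 0.03713727999282812 0.0008919673556649565 rim above tcp 0.031153655251539014 yaw err deg -0.005528500080297555 tilt -0.11344568583778264
```

The tray is held level, square and centred (underside 19 mm below the TCP), so it will rest at TCP z≈0.097. I carry it over the far-side place (0.557,0.275).

```bash
python3 -m creep '[[30,-6,0,4],[75,-16,0,10],[120,-26,0,16],[165,-36,0,22],[210,-45,0,28],[255,-55,0,34],[300,-65,0,40],[345,-74,0,42],[390,-84,0,42],[425,-92,0,42],[444,-96,0,42],[444,-96,30,42],[444,-96,65,42],[444,-96,95,42],[444,-96,110,42],[444,-96,110,42],[444,-96,110,42]]'
python3 - <<'E'
from h import *
c=cam("wrist"); a=c["img"][:,:,::-1]; cv2.imwrite("pics/w7.png",a)
o=env.observe(); t=o["tool_rot"][2]; d=np.array([.557,.2748])-o["eef_pos"][:2]
print(np.round(o["eef_pos"],4),np.degrees(t),"dx,dy",1000*(d@[np.cos(t),np.sin(t)]),1000*(d@[np.sin(t),-np.cos(t)]))
E
```

```text
time_s: 9.0
eef_pos: [0.5576, 0.2735, 0.1485]
tool_rot: [-3.141, 0.002, 0.593]
wrist_force: [0.1, -0.8, -1.3]
gripper_width: 0.129
[0.5584 0.2739 0.1496] 33.95729020861356 dx,dy -0.668881608031319 -1.545767664963012
```

View pics/w7.png

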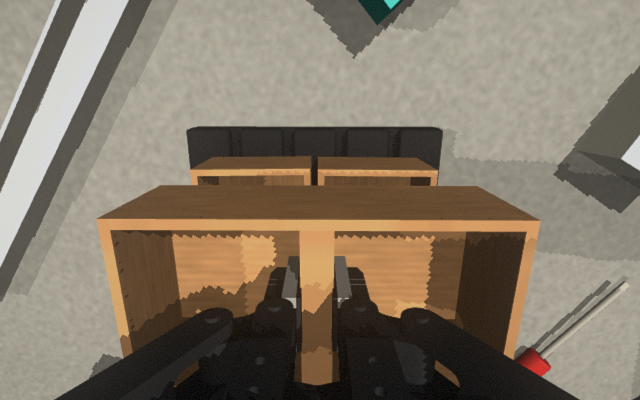

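The wrist view shows the held tray square over the stack: lower gap at column 314, web at 317, board spanning 188–441. I'll lower it gently.

```bash
python3 -m creep '[[-0.5,-1.5,15,0],[-0.5,-1.5,30,0],[-0.5,-1.5,40,0],[-0.5,-1.5,45,0],[-0.5,-1.5,48,0],[-0.5,-1.5,50,0],[-0.5,-1.5,50,0],[-0.5,-1.5,50,0]]' && python3 -c "
from station import env
o=env.observe();print(o['eef_pos'],o['wrist_force'])"
```

```text
time_s: 9.85
eef_pos: [0.5571, 0.2753, 0.0998]
tool_rot: [3.141, -0.001, 0.593]
wrist_force: [0.1, 0.2, -1.3]
gripper_width: 0.13
[0.55714441 0.27533297 0.09980561] [ 0.09243784  0.23458564 -1.28253   ]
```

```bash
python3 -m creep '[[0,0,1,0],[0,0,2,0],[0,0,2.5,0],[0,0,2.5,0]]' && python3 -c "
from station import env
o=env.observe();print(o['eef_pos'],o['wrist_force'])"
```

```text
time_s: 10.25
eef_pos: [0.5574, 0.2752, 0.0975]
tool_rot: [3.141, -0.001, 0.593]
wrist_force: [0.3, -1.3, 4.9]
gripper_width: 0.125
[0.55738206 0.27523748 0.09752652] [ 0.28533345 -1.29030234  4.92325849]
```

Contact (wrist +5 N upward). I release with a small opening and rise.

```bash
python3 -m creep '[[0,0,0,0],[0,0,0,0],[0,0,0,0],[0,0,-8,0],[0,0,-25,0],[0,0,-60,0],[0,0,-110,0],[0,0,-160,0],[0,0,-200,0],[0,0,-222,0],[0,0,-222,0],[0,0,-222,0]]' -0.3 20
python3 - <<'E'
from h import *
c=cam("wrist"); a=c["img"][:,:,::-1]; cv2.imwrite("pics/w8.png",a); np.savez("w8.npz",**c)
E
```

```text
time_s: 11.45
eef_pos: [0.5567, 0.2752, 0.3191]
tool_rot: [3.142, -0.001, 0.593]
wrist_force: [-0.4, 1.0, 0.2]
gripper_width: 0.349
```

View pics/w8.png

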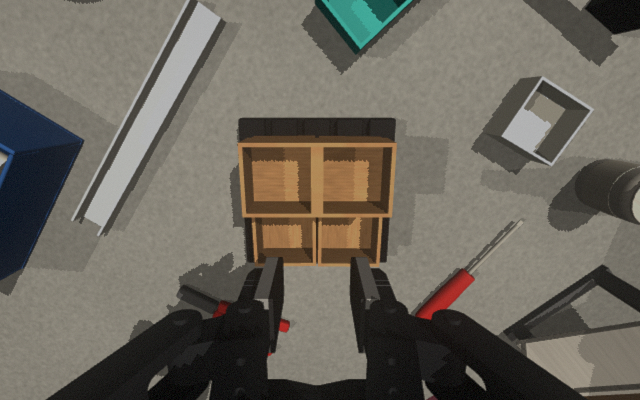

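```bash
python3 - <<'E'
from h import *
c=dict(np.load("w8.npz")); C=np.array([.5247,.2530]); e=np.array([np.cos(np.radians(34)),np.sin(np.radians(34))]); n=np.array([-e[1],e[0]])
P=np.array([onz(c,u,v,.128)[:2]-C for u,v in [(239,142.5),(396,142.5),(391.5,216.5),(242,216.5)]])
print(np.round(np.c_[P@e,P@n]*1000,1), np.round([P.mean(0)@e*1000,P.mean(0)@n*1000],1))
E
python3 -c "
import cv2;a=cv2.imread('pics/w8.png')[110:275,225:410];cv2.imwrite('pics/w8c.png',cv2.resize(a,None,fx=3.2,fy=3.2,interpolation=2))"
```

```text
[[ 76.7  73.7]
 [ 76.7 -74.2]
 [  3.2 -74.5]
 [  3.3  75.5]] [40.   0.1]
```

View pics/w8c.png

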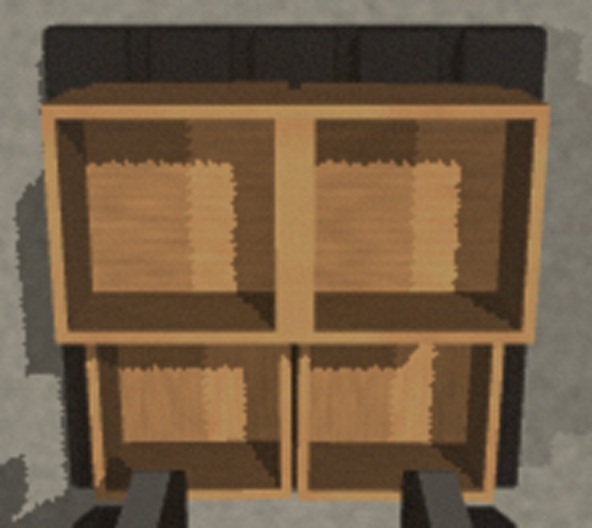

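The first tray lies at board (+40.0, +0.1) mm, flat and square, and the first layer is undisturbed. Back to the second rack tray, staying high first so I can re-check it.

```bash
python3 -m creep '[[-340,437,0,-41.9],[-340,437,0,-41.9],[-340,437,0,-41.9],[-340,437,0,-41.9],[-340,437,0,-41.9],[-340,437,0,-41.9],[-340,437,0,-41.9],[-340,437,0,-41.9],[-340,437,0,-41.9],[-340,437,0,-41.9],[-340,437,0,-41.9],[-340,437,0,-41.9],[-340,437,0,-41.9],[-340,437,0,-41.9],[-340,437,0,-41.9]]' -0.1 20
python3 - <<'E'
from h import *
c=cam("wrist"); a=c["img"][:,:,::-1]; cv2.imwrite("pics/w9.png",a); np.savez("w9.npz",**c)
o=env.observe(); print(o["eef_pos"],o["tool_rot"])
E
```

```text
time_s: 13.0
eef_pos: [0.5189, -0.2754, 0.318]
tool_rot: [-3.14, -0.001, 1.326]
wrist_force: [0.1, 0.4, 0.3]
gripper_width: 0.448
[ 0.51911274 -0.27537346  0.31835801] [-3.14051131e+00 -1.04970934e-03  1.32614246e+00]
```

View pics/w9.png

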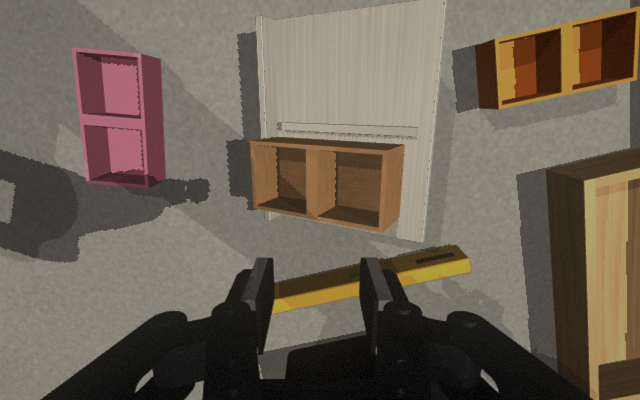

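Run:
```python
from h import *
c=dict(np.load("w9.npz")); W=np.array([.5137,-.276,.1225]); y=np.array([.244,.97,0]); a=c["img"][:,:,::-1].copy()
for s in (-.037,0,.037):
    p=proj(c,W+s*y); print(p); cv2.circle(a,(int(round(p[0])),int(round(p[1]))),1,(0,255,0),-1)
cv2.imwrite("pics/w9c.png",cv2.resize(a[120:245,235:425],None,fx=3.5,fy=3.5,interpolation=2))
```

```text
(np.float64(311.7574143117204), np.float64(218.34075557813614))
(np.float64(311.65628938166174), np.float64(182.82071764154097))
(np.float64(311.5486199090242), np.float64(145.0019151911611))
```

View pics/w9c.png

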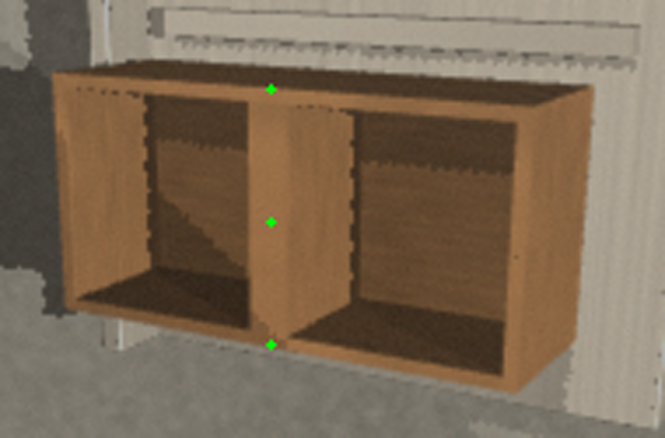

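The projected web points (green) fall on the web's top, so the tray is where it was measured. Descending onto it.

```bash
python3 -m creep '[[-2,0,40,0],[-2,0,85,0],[-2,0,125,0],[-2,0,160,0],[-2,0,190,0],[-2,0,208,0],[-2,0,217,0],[-2,0,222,0],[-2,0,222,0],[-2,0,222,0]]' && python3 -m creep '[[0,0,0,0],[0,0,0,0],[0,0,0,0],[0,0,-4,0],[0,0,-8,0],[0,0,-14,0],[0,0,-20,0],[0,0,-28,0],[0,0,-36,0],[0,0,-36,0]]' -1 25
python3 - <<'E'
from h import *
c=cam("wrist"); a=c["img"][:,:,::-1]; cv2.imwrite("pics/w10.png",a)
E
```

```text
time_s: 14.05
eef_pos: [0.5184, -0.2787, 0.0975]
tool_rot: [-3.141, -0.0, 1.325]
wrist_force: [-3.1, 1.7, 0.3]
gripper_width: 0.45
time_s: 15.05
eef_pos: [0.5185, -0.2792, 0.134]
tool_rot: [3.141, 0.0, 1.324]
wrist_force: [-2.3, 1.3, 3.4]
gripper_width: 0.148
```

View pics/w10.png

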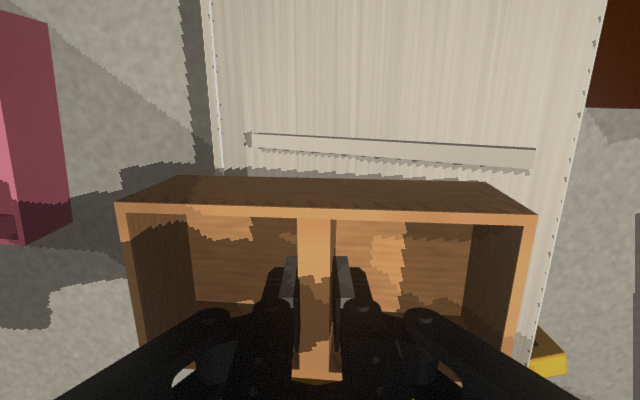

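The second tray is gripped on its web and levelling too (rim edge (117,203)–(536,215)). I lift with a firmer grip and measure it.

```bash
python3 -m creep '[[0,0,-10,0],[0,0,-40,0],[0,0,-80,0],[0,0,-120,0],[0,0,-130,0],[0,0,-130,0],[0,0,-130,0]]' - 60
python3 - <<'E'
from h import *
c=cam("wrist"); a=c["img"][:,:,::-1]; cv2.imwrite("pics/w11.png",a); np.savez("w11.npz",**c)
o=env.observe(); print(o["eef_pos"],o["tool_rot"],o["wrist_force"])
E
```

```text
time_s: 15.8
eef_pos: [0.5175, -0.2783, 0.2608]
tool_rot: [-3.138, -0.001, 1.324]
wrist_force: [0.5, 0.9, -3.1]
gripper_width: 0.126
[ 0.51717474 -0.27813081  0.26022146] [-3.13709542e+00 -1.78757900e-03  1.32434981e+00] [-0.068457    0.01945542 -2.67408142]
```

View pics/w11.png

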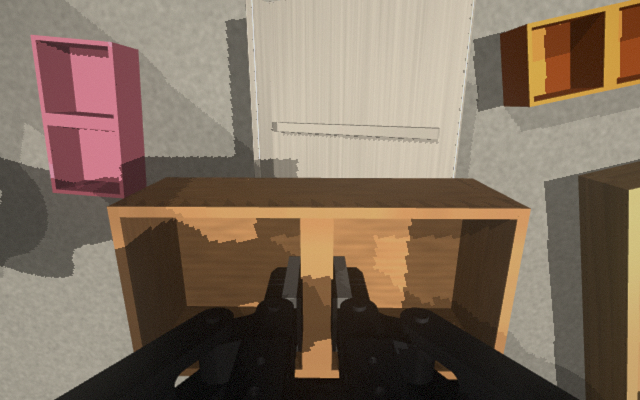

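Run:
```python
from h import *
c=dict(np.load("w11.npz")); o=env.observe()
P=[]
for u,v in [(108.5,207.5),(530.5,208.5)]:
    a,d=ray(c,u,v); P.append(a+d*c["fx"]*.15/422)
P=np.array(P); t=o["tool_rot"][2]
m=P.mean(0)-o["eef_pos"]; X=np.array([np.cos(t),np.sin(t)]);Y=np.array([np.sin(t),-np.cos(t)]); v=P[1]-P[0]
print(m[:2]@X,m[:2]@Y,m[2],np.degrees(np.arctan2(v[:2]@X,v[:2]@Y)),np.degrees(v[2]/.15))
t=np.array([.4922,.2311])-o["eef_pos"][:2]; print(t@X,t@Y)
```

```text
0.039049052222011056 0.0013268481994033112 0.02434958471824661 -0.13122604353568693 -0.07522222661920237
0.48775181186972966 -0.148451776754228
```

```bash
python3 -m creep '[[30,-9,0,4],[75,-23,0,10],[120,-37,0,16],[165,-51,0,22],[210,-65,0,28],[255,-78,0,34],[300,-92,0,40],[345,-106,0,41.9],[390,-120,0,41.9],[435,-134,0,41.9],[470,-145,0,41.9],[487,-150,0,41.9],[487,-150,30,41.9],[487,-150,60,41.9],[487,-150,78,41.9],[487,-150,80,41.9],[487,-150,80,41.9],[487,-150,80,41.9]]'
python3 - <<'E'
from h import *
c=cam("wrist"); a=c["img"][:,:,::-1]; cv2.imwrite("pics/w12.png",a)
o=env.observe(); t=o["tool_rot"][2]; d=np.array([.4907,.2310])-o["eef_pos"][:2]
print(np.round(o["eef_pos"],4),np.degrees(t),"dx,dy",1000*(d@[np.cos(t),np.sin(t)]),1000*(d@[np.sin(t),-np.cos(t)]))
E
```

```text
time_s: 17.65
eef_pos: [0.4924, 0.2298, 0.1832]
tool_rot: [3.142, -0.001, 0.593]
wrist_force: [0.7, 0.3, -2.5]
gripper_width: 0.123
[0.4927 0.2299 0.1837] 33.969385836494034 dx,dy -1.0545377530049618 -2.0687848541959375
```

View pics/w12.png

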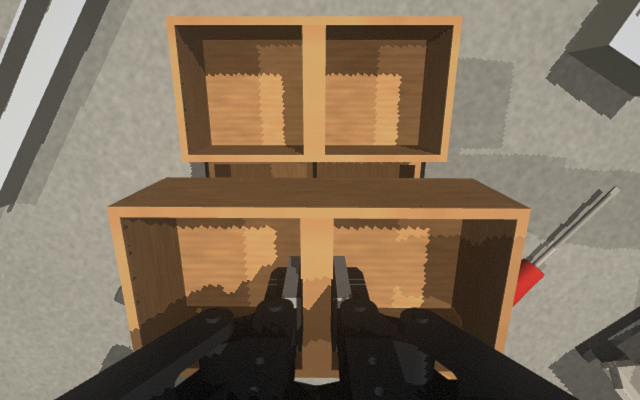

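The held tray is parallel to the placed one (rim edges 162 and 208 px, both level). I lower it with a small correction.

```bash
python3 -m creep '[[-1,-2,0,0],[-1,-2,15,0],[-1,-2,30,0],[-1,-2,45,0],[-1,-2,56,0],[-1,-2,64,0],[-1,-2,69,0],[-1,-2,73,0],[-1,-2,75,0],[-1,-2,75,0],[-1,-2,75,0]]'
python3 - <<'E'
from h import *
c=cam("wrist"); a=c["img"][:,:,::-1]; cv2.imwrite("pics/w13.png",a)
o=env.observe(); print(o["eef_pos"],o["wrist_force"])
E
```

```text
time_s: 18.8
eef_pos: [0.4903, 0.2309, 0.1082]
tool_rot: [3.142, -0.001, 0.593]
wrist_force: [0.1, 0.2, -2.5]
gripper_width: 0.126
[0.49032676 0.23094664 0.10819165] [-0.0602284   0.43756922 -2.77613179]
```

View pics/w13.png

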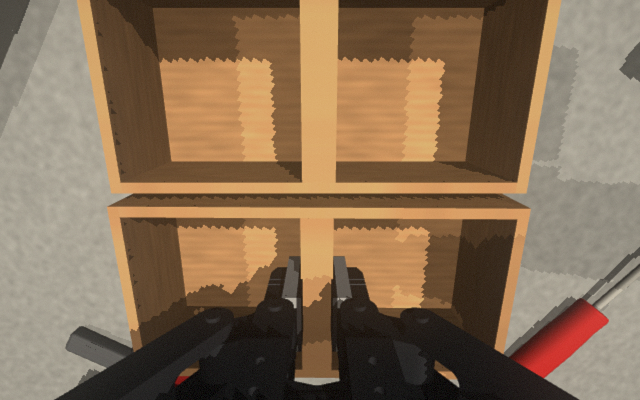

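The two trays sit side by side with a narrow even gap (rows 193–207) and aligned ends. I'm lowering the last few millimetres until contact.

```bash
python3 -m creep '[[0,0,1.5,0],[0,0,3,0],[0,0,4,0],[0,0,4,0]]' && python3 -c "
from station import env
o=env.observe();print(o['eef_pos'],o['wrist_force'])"
```

```text
time_s: 19.25
eef_pos: [0.4905, 0.2308, 0.1043]
tool_rot: [3.141, -0.001, 0.593]
wrist_force: [0.5, -1.8, 2.7]
gripper_width: 0.128
[0.49050867 0.23075785 0.10428046] [ 0.46675843 -1.84060304  2.71266262]
```

```bash
python3 -m creep '[[0,0,0.5,0],[0,0,1,0],[0,0,1,0]]' && python3 -m creep '[[0,0,0,0],[0,0,0,0],[0,0,0,0],[0,0,-8,0],[0,0,-25,0],[0,0,-60,0],[0,0,-110,0],[0,0,-160,0],[0,0,-200,0],[0,0,-222,0],[0,0,-222,0],[0,0,-222,0]]' -0.3 20
python3 - <<'E'
from h import *
c=cam("wrist"); a=c["img"][:,:,::-1]; cv2.imwrite("pics/w14.png",a); np.savez("w14.npz",**c)
c=cam("side"); a=c["img"][:,:,::-1]; cv2.imwrite("pics/s14.png",cv2.resize(a[180:330,200:400],None,fx=3.5,fy=3.5,interpolation=2))
E
```

```text
time_s: 19.55
eef_pos: [0.4906, 0.2306, 0.104]
tool_rot: [3.141, -0.001, 0.593]
wrist_force: [-0.5, -3.9, 10.1]
gripper_width: 0.127
time_s: 20.75
eef_pos: [0.4899, 0.2308, 0.3252]
tool_rot: [3.141, -0.001, 0.593]
wrist_force: [0.6, -0.2, 0.4]
gripper_width: 0.35
```

View pics/w14.png

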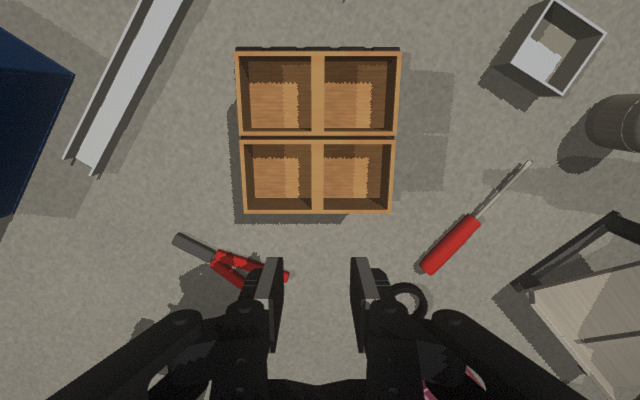

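View pics/s14.png

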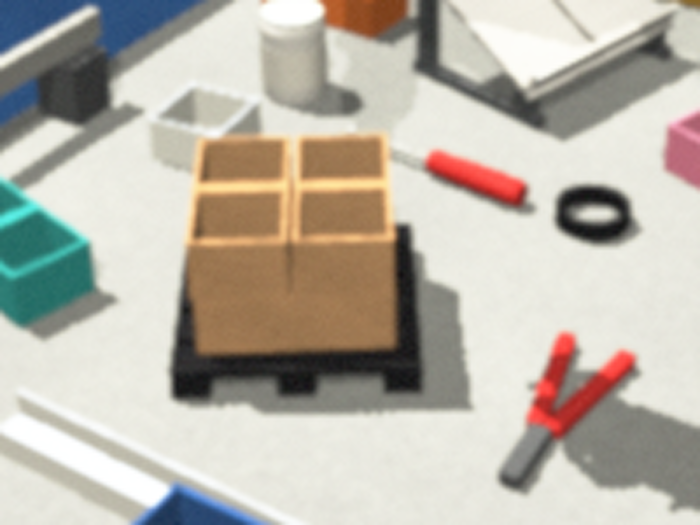

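Run:
```python
from h import *
c=dict(np.load("w14.npz")); C=np.array([.5247,.2530]); e=np.array([np.cos(np.radians(34)),np.sin(np.radians(34))]); n=np.array([-e[1],e[0]])
for L in ([(235.5,52),(400,52),(397,135.5),(238.5,135.5)],[(239.5,141),(396,140.5),(392,213),(243,213.5)]):
    P=np.array([onz(c,u,v,.128)[:2]-C for u,v in L]); Q=np.c_[P@e,P@n]*1000
    a=lambda i,j:np.degrees(np.arctan2(Q[i,0]-Q[j,0],Q[i,1]-Q[j,1]))
    print(np.round(Q.mean(0),1),np.round([a(0,1),a(3,2)],1),np.linalg.norm(Q[0]-Q[1]))
```

```text
[39.1  0.1] [0. 0.] 146.7882120273287
[-38.9   0.2] [-0.2 -0.2] 149.8760627004382
```

Measured centres are (+39.1, 0.1) and (−38.9, 0.2) mm. Both are square and flat, and the side view shows the stack flush. I'm handing in.

```bash
python3 -c "
from station import env
print(env.observe()['wrist_force']); print(env.close_job())"
```

```text
[-0.56227997  0.14223398  0.26362919]
the job is handed in; nothing more can be done
None
```

I took both brown trays from the rack by their webs and lowered them crosswise onto the stack, then handed the job in at about 21 s of the 56 s allowed. Each tray levelled itself in the jaws as it was lifted.

- **Second layer:** the last wrist picture put the tray centres at board x = +39.1 and −38.9 mm, both within 0.2 mm of y = 0. Their long axes were within 0.2° of the board's y.
- **Flatness and height:** the side view showed both trays flat and flush on the first layer. I did not measure their height again after release; it rests on the contact heights when I lowered them.
- **First layer:** I did not re-measure the two lower trays after the second placing. They looked flush in the side view, and after the first placing they showed no visible shift.
- **Bystanders:** none showed any visible movement in the last pictures; I did not measure their positions.
- **Forces:** the largest wrist force I read was about 11 N, pressing the second tray down just before release. The gripper was clear of everything at the end.
- **Disagreement:** the far tray's long edge measured 146.8 mm against the true 150 mm in the last picture, which I put down to how I picked the pixels. The other tray measured 149.9 mm. No check failed.

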